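Pull the stage clamp in three clicks and hold it

TASK

Take the red-gripped steel handle out of the tool block and stand it upright, fully down, in the empty socket of the ratchet clamp on the inspection stage. Then pull the handle over towards the robot, counting the clicks you feel, until the catch rests in the third notch, never going over a fourth click (that would crush the circuit board). Finish while still gripping the handle and holding it there against its return spring, and leave the other tools and things on the bench where they are.

Things in the scene. Friction and masses are not known exactly. Their poses are not given: they have to be found in the camera images.
- handle: Loose round bar, 150 mm long, 150 g, upright in any one of the block's holes. Lower part bare steel, 14 mm diameter, chamfered foot; from 88 mm above the foot to the top a red grip, 20 mm diameter. Origin at the centre of its foot, z along the bar to the red end. In the block its foot is 10 mm above the table; it may lean a few degrees.
- socket (a point): Centre of the floor of the steel handle socket on the clamp hub; z points out along the handle and tips with the hub. A tube, bore 17 mm, 47 mm deep, flared at the mouth (28 mm wide inside, 36 mm outside). At rest it is upright, floor 97 mm and mouth 144 mm above the table; the floor is 20 mm from the pivot.
- pivot (a point): Centre of the clamp's hinge, fixed on the stage, 77 mm above the table. y is the hinge line, x points away from the robot; the handle swings in the x-z plane from upright towards -x. Grey cheeks to 24 mm either side, 89 mm above the table. A toothed wheel, radius 44 mm, lies 26 to 39 mm out on the +y side, its brass catch and grey post behind it (to x = 93 mm, 87 mm above the table).
- hub (a joint): Hub angle, rad: 0 upright at rest, grows as the handle is pulled to -x, to 0.98. Notch n at 0.20 n. Clicks: resistance climbs out of a notch, drops sharply as the catch falls over a tooth, at 0.14, 0.34, 0.54 (third), 0.74 (fourth), 0.94. Return spring 0.36 N m plus 0.4 per rad; catch adds 0.15, takes 0.3 in the drop: 1 to 7 N at the grip. Springs back if let go. Handle has 0.1 rad play.
- stage: Fixed aluminium inspection stage, 240 mm (x) by 250 mm (y), top 22 mm above the table, origin under its centre. The clamp's pivot is at (0, 65, 77) mm in its frame. A green circuit board lies on its -y half; the red jaw closes on it by 4 mm per click. Nothing on it but the clamp is higher than 45 mm.
- block: Fixed wooden tool block 70 mm (x) by 190 mm (y), 50 mm high, origin under its centre; three upright holes in a row along its y axis, at y = -62, 0 and +62 mm, each 17 mm wide and 40 mm deep.
- nutdriver_blue: Nut driver with a blue handle standing in the block, 140 mm long, up to 26 mm wide, leave alone. Origin at its foot.
- nutdriver_yellow: The same with a yellow handle, leave alone.
- spare_boards: Stack of green circuit boards 105 x 75 x 14 mm, leave alone. Origin under its centre.
- pliers: Yellow-handled cutters lying flat, 160 mm long, 15 mm high, leave alone. Origin at the joint of the jaws.
- tip_cleaner: Black box with brass wool, 90 x 70 x 52 mm, leave alone. Origin under its centre.
- flux_jar: Amber jar, 52 mm wide, 70 mm high, leave alone. Origin under its centre.
- parts_tray: Blue divided tray 120 x 90 x 30 mm, leave alone. Origin under its centre.
There are look-alikes about, which are no part of the job. There is more than one size of the handle; the one meant has the size given above.

How it is judged (in metres and radians):
On the way:
1. the handle stands fully down in the clamp socket, with the clamp still at rest (distance between handle and socket below 0.01 m and angle between the z axis of handle and the z axis of socket, either way round below 0.18 rad and z of handle in the frame of socket below 0.007 m and value of joint hub below 0.08 rad), for 0.2 s.
At the end, for the whole second after the job is handed in: The handle is still fully down in the socket (foot within 7 mm of the socket floor), the hub stands still in the third notch (0.54 to 0.70 rad), and the fingers are still holding the handle (over 1 N on it) (distance between handle and socket below 0.01 m and angle between the z axis of handle and the z axis of socket, either way round below 0.18 rad and z of handle in the frame of socket below 0.007 m and value of joint hub between 0.54 and 0.7 rad and velocity of joint hub between -0.1 and 0.1 rad/s and contact force between the fingers and handle above 1 N); the arm keeps its last pose, push and grip.
It fails at once if the clamp goes over the fourth click (0.73 rad) (value of joint hub above 0.73 rad).
It fails at once if a bystander is moved by more than 30 mm or knocked over (distance of any of nutdriver_blue, nutdriver_yellow, spare_boards, pliers, tip_cleaner, flux_jar, parts_tray from where it was at the start of the episode above 0.03 m or angle between any of nutdriver_blue, nutdriver_yellow, spare_boards, pliers, tip_cleaner, flux_jar, parts_tray's own z axis and vertical above 0.5 rad).
It also fails if it takes over 48 s, if anything falls off the work surface, if the arm or the gripper's body presses on something with over 40 N, if the wrist force passes 120 N, or if a joint passes its speed limit or range.

ROBOT

A 6-joint arm with a two-finger parallel gripper is mounted at the origin on the work surface. World frame = base frame: x ahead of the robot, y to its left, z up, the work surface at z = 0. Lengths are in m, angles in degrees, forces in N, time in s.
With the tool pointing down it reaches from about 0.2 to 0.875 m from the base axis. Payload 3.4 kg.
Tool frame: the origin (TCP) lies midway between the tips of the shut fingers; the grasp point (between the pads) lies 19 mm behind it; z points along the fingers, y is the direction in which the jaws open and shut (so a half turn about z gives the same grasp; the last joint's range is limited). The gripper opens to 94 mm and grips with 3 to 60 N. Pads are 16 mm wide; open, the fingers measure 119 mm over their backs; the gripper's body (75 mm by 177 mm) begins 78 mm behind the grasp point.
Start: joints at [70.359, 15.808, 86.224, -0, 77.962, -6.933], TCP at [0.127, 0.561, 0.205] pointing down, gripper open.
Joint ranges: [-165.64, 165.64], [-43.16, 119.46], [12.63, 154.43], [-67.54, 247.53], [6.08, 155.33], [-154.97, 154.97]. Speed limits (degrees/s): [147.25, 147.25, 180, 180, 180, 180].

INTERFACE

Orientations are given as [roll, pitch, yaw] about the fixed x, y, z axes, in that order (R = Rz(yaw) Ry(pitch) Rx(roll)).
In Python, from cell import * gives the robot as it stands. The module is installed in compiled form; this text tells all that it offers.
- The arm moves only by the tool send_rows, never from a script. Its argument "series" is a list of rows, each a list of 7 numbers: the shift along the tool's x, y, z in mm, then the turn, a rotation vector about the tool's x, y, z in degrees, then the gripper command: -1 is shut, 1 is fully open, values between are in proportion. In form: [[dx, dy, dz, wx, wy, wz, fingers], ...]. A call has 1 to 12 rows; each row shifts and turns the commanded pose from where the row before left it, along the tool's axes as they then stand; what a row does not reach is not made up. A row lasts 1/12 s, in which the tool goes at most 41.7 mm and 7.16 degrees, less where a joint would pass 70% of its speed; a pose out of reach is approached as far as the arm can. A call is refused whole if a number of a shift passes 41.7 or a number of a turn 7.16, either way. A call with a gripper value outside its range is refused whole. The fingers move at their own pace and stop on an object; "force" is the grip in N (left out, the last holds). Time passes only in rows, so rows that do not move let the fingers close. It gives the time, the measured TCP pose, the force and the opening at its end, in the units of the state.
- get_state(): the state, without advancing time (a new reading comes with each control period).
- read_camera(name): name is "scene" or "top" or "wrist"; returns a dict with "color" (420x560x3 uint8, red, green, blue), "camera_matrix" (3x3 intrinsics, pixels), "pose" (4x4, takes a point from camera to world coordinates). Camera axes: x right, y up, looking along -z (the intrinsics and any distortion apply to the point x, -y, -z); pixel columns grow to the right and rows downward; lengths in m; the calibration is good to about 2 mm. A picture is of the moment at which its call begins. There is no depth.
- hand_in(): hands the job in, once; it reports no verdict.
The state is a dict: "t": time; "joints": joint angles; "joint_vel": joint speeds; "joint_efforts": joint torques, N m; "tool_pos": TCP position; "orientation": TCP orientation; "force": force on the tool from outside, world axes, zero at the start; "moment": the same for the moment, N m; "finger_gap": finger opening in m.
Only numpy, scipy, OpenCV 4.12 (cv2) and the standard library are available. Lean on these libraries where they do the work, as an engineer would, in place of code of your own. Each camera call takes 0.05 s, during which the arm holds its last target.

## Working session

There is one attempt and no reset: what is moved stays moved. The work goes in short steps, Python scripts to look and compute and a tool call to move; the robot and the scene stay as the last step left them, time stands still between calls to the robot, and variables do not carry over. Pictures are saved under pics/ and viewed, and the job is handed in when it is done.

Besides the shell and the picture viewer there is one more tool, called after "Emit:" by a JSON object that holds its "name" and its "arguments". send_rows: Moves the arm, as the interface text tells. Its arguments: {"type":"object","properties":{"series":{"type":"array"},"force":{"type":"number"}},"required":["series"]}

```bash
mkdir -p pics; cat > h.py <<'E'
from cell import *
import numpy as np, cv2, json
def snap(n,tag):
    c=read_camera(n); cv2.imwrite(f'pics/{tag}.png',c['color'][:,:,::-1])
    np.savez(f'pics/{tag}.npz',K=c['camera_matrix'],P=c['pose'],im=c['color'])
    return c
def load(tag): return np.load(f'pics/{tag}.npz')
def ray(c,u,v):
    K=c['K'];P=c['P']
    d=np.linalg.inv(K)@np.array([u,v,1.]); d=np.array([d[0],-d[1],-d[2]])
    return P[:3,3],P[:3,:3]@d/np.linalg.norm(d)
def atz(c,u,v,z):
    o,d=ray(c,u,v); return o+d*(z-o[2])/d[2]
def tri(L):
    A=np.zeros((3,3));b=np.zeros(3)
    for c,u,v in L:
        o,d=ray(c,u,v);M=np.eye(3)-np.outer(d,d);A+=M;b+=M@o
    p=np.linalg.solve(A,b)
    return p,[np.linalg.norm(np.cross(p-ray(c,u,v)[0],ray(c,u,v)[1])) for c,u,v in L]
def proj(c,p):
    K=c['K'];P=c['P'];q=P[:3,:3].T@(np.array(p)-P[:3,3]);q=np.array([q[0],-q[1],-q[2]]);q=K@q;return q[:2]/q[2]
def crop(tag,x0,y0,x1,y1,s,out):
    im=load(tag)['im'][y0:y1,x0:x1,::-1];cv2.imwrite(f'pics/{out}.png',cv2.resize(im,None,fx=s,fy=s,interpolation=cv2.INTER_CUBIC))
E
python3 - <<'E'
from h import *
for n in ['scene','top','wrist']:
    c=snap(n,n+'0'); print(n,c['camera_matrix'].round(1).tolist(),c['pose'].round(3).tolist(),[k for k in c])
print(get_state())
E
```

```text
scene [[438.2, 0.0, 278.1], [0.0, 438.2, 202.3], [0.0, 0.0, 1.0]] [[0.223, -0.602, 0.767, 1.375], [0.975, 0.149, -0.167, -0.235], [-0.013, 0.785, 0.62, 0.754], [0.0, 0.0, 0.0, 1.0]] ['color', 'camera_matrix', 'pose']
top [[383.1, 0.0, 279.3], [0.0, 383.1, 212.3], [0.0, 0.0, 1.0]] [[-0.006, 0.989, -0.149, 0.37], [-1.0, -0.005, 0.006, -0.039], [0.005, 0.149, 0.989, 1.159], [0.0, 0.0, 0.0, 1.0]] ['color', 'camera_matrix', 'pose']
wrist [[309.7, 0.0, 281.5], [0.0, 309.7, 208.7], [0.0, 0.0, 1.0]] [[0.22, -0.946, -0.238, 0.058], [0.975, 0.214, 0.055, 0.575], [-0.001, -0.244, 0.97, 0.384], [0.0, 0.0, 0.0, 1.0]] ['color', 'camera_matrix', 'pose']
{'t': 0.15, 'joints': array([ 7.03582193e+01,  1.58381619e+01,  8.62768834e+01, -7.39072965e-04,
        7.79626432e+01, -6.93185666e+00]), 'joint_vel': array([ 0.02204053, -0.05441708, -0.20219174,  0.00412094, -0.09625708,
        0.01202363]), 'joint_efforts': array([-3.59172163e-04, -4.04928374e+01, -2.37427300e+01,  7.00840261e-02,
        3.14509717e-02, -6.04462980e-05]), 'tool_pos': array([0.12636747, 0.56051176, 0.20482642]), 'orientation': array([-1.79922792e+02, -8.65879714e-03,  1.67290225e+02]), 'force': array([ 0.44625333, -0.87095891, -1.15789831]), 'moment': array([-0.01857732, -0.00065189, -0.03825615]), 'finger_gap': 0.09391610987069236}
```

View pics/scene0.png

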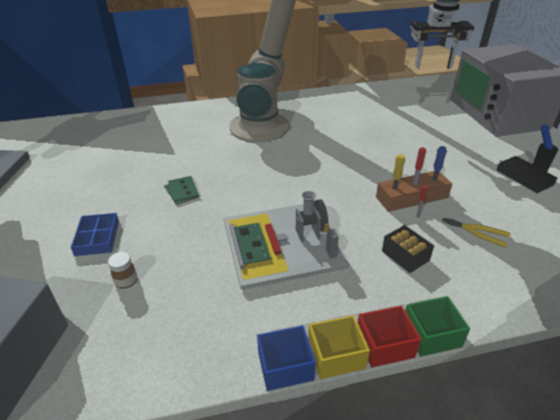

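View pics/top0.png

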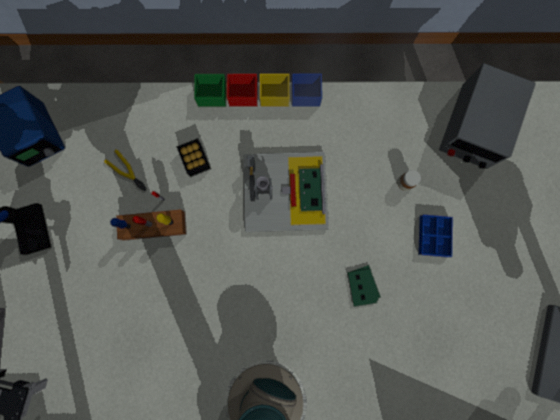

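View pics/wrist0.png

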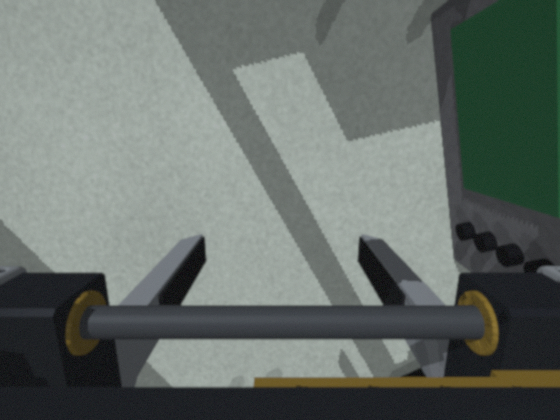

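```bash
python3 - <<'E'
from h import *
crop('scene0',360,120,520,240,5,'s_block'); crop('top0',90,140,230,250,5.5,'t_block')
crop('scene0',220,170,360,275,5.5,'s_clamp'); crop('top0',230,135,340,245,5.4,'t_clamp')
E
```

```text
(no output)
```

View pics/s_block.png

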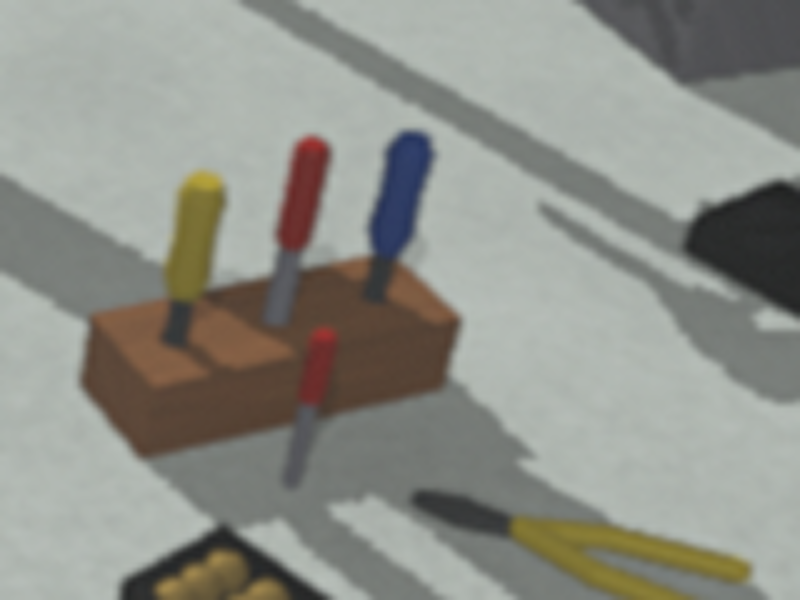

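View pics/t_block.png

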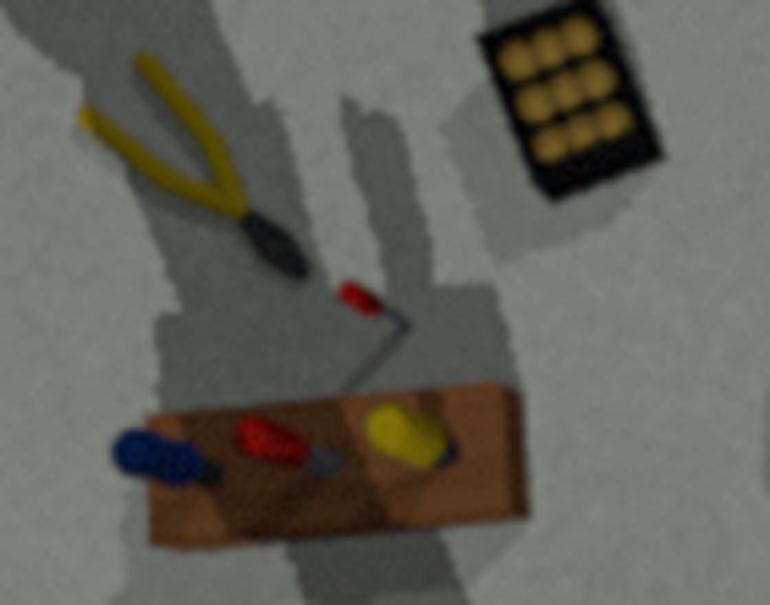

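View pics/s_clamp.png

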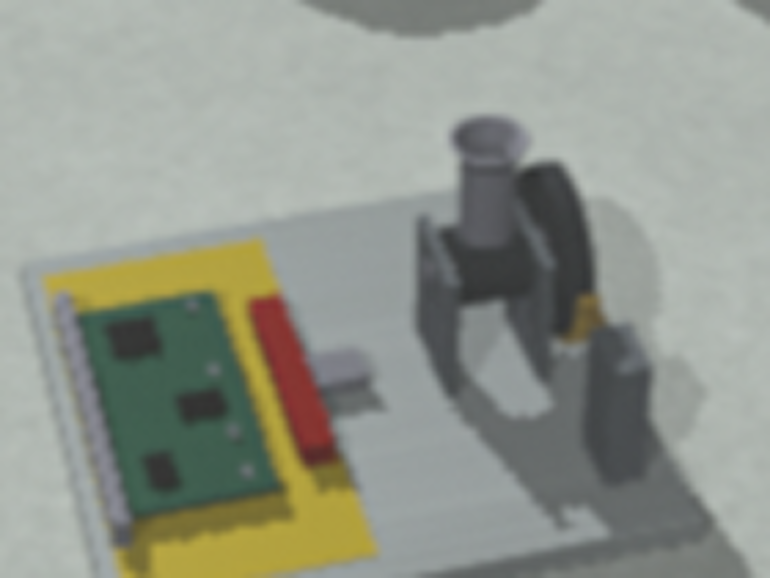

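View pics/t_clamp.png

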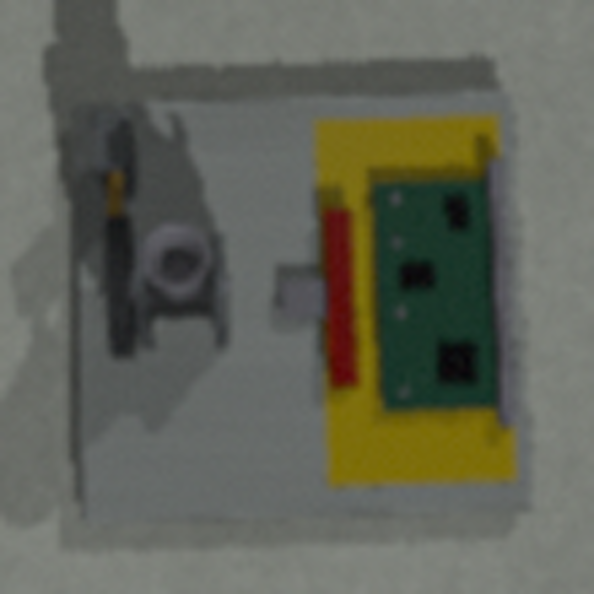

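```bash
python3 - <<'E'
from h import *
s=load('scene0');t=load('top0')
S=lambda x,y:(s,360+x/5,120+y/5); T=lambda x,y:(t,90+x/5.5,140+y/5.5)
def pr(n,a,b):
    p,r=tri([a,b]);print(n,(p*1e3).round(1),(np.array(r)*1e3).round(1))
pr('redtop',S(312,143),T(250,430)); pr('redbot',S(293,248),T(308,457)); pr('entry',S(278,318),T(328,461))
pr('mini top',S(325,333),T(348,293));pr('mini foot',S(290,484),T(405,327))
pr('blue top',S(412,138),T(135,448));pr('yel top',S(205,180),T(390,420))
pr('mouth',(s,220+489/5.5,170+136/5.5),(t,230+178/5.4,135+260/5.4))
print('mouth z144',atz(s,220+489/5.5,170+136/5.5,.144),atz(t,230+178/5.4,135+260/5.4,.144))
for q in [(150,415),(505,385),(527,518),(152,547)]: print('blk',(atz(*T(*q),.05)*1e3).round(1))
for q in [(92,318),(150,388),(460,322),(395,258)]: print('blkS',(atz(*S(*q),.05)*1e3).round(1))
for q in [(80,105),(505,90),(530,510),(80,518)]: print('stage',(atz(t,230+q[0]/5.4,135+q[1]/5.4,.022)*1e3).round(1))
E
```

```text
redtop [507.9 336.2 156.6] [1.3 1.3]
redbot [504.9 335.9  88.2] [5.8 5.8]
entry [507.2 337.7  44. ] [3.2 3.2]
mini top [587.6 313.5  95.5] [2.5 2.5]
mini foot [588.2 313.5  -3.4] [2.8 2.8]
blue top [501.6 396.9 146.2] [3. 3.]
yel top [514.3 273.7 147.3] [2.8 2.8]
mouth [605.    2.8 140. ] [3.4 3.4]
mouth z144 [0.61035691 0.00460648 0.144     ] [ 0.60319036 -0.00062737  0.144     ]
blk [530.4 427.9  50. ]
blk [545.5 240.3  50. ]
blk [474.5 226.5  50. ]
blk [460.3 422.9  50. ]
blkS [489.9 238.8  50. ]
blkS [555.2 243.4  50. ]
blkS [541.1 429.8  50. ]
blkS [477.1 426.6  50. ]
stage [721.7  59.7  22. ]
stage [ 729.5 -182.3   22. ]
stage [ 489.  -190.6   22. ]
stage [485.9  57.9  22. ]
```

Red candidates: the bar in the block's middle hole (scene 420,160; measured top at about 157 mm, so 150 mm long), the small red bar behind the block (scene 423,195; only about 100 mm, so a decoy), the red clamp jaw (272,238) and the red bin (390,335). I'm taking the one in the block. The scene crop shows its bare-steel lower part under a red grip. Next I'll hover for wrist views.

Emit:
{"name": "send_rows", "arguments": {"series": [[-37.4,-8.4,-2.7,0,0,0,1],[-37.4,-8.4,-2.7,0,0,0,1],[-37.4,-8.4,-2.7,0,0,0,1],[-37.4,-8.4,-2.7,0,0,0,1],[-37.4,-8.4,-2.7,0,0,0,1],[-37.4,-8.4,-2.7,0,0,0,1],[-37.4,-8.4,-2.7,0,0,0,1],[-37.4,-8.4,-2.7,0,0,0,1],[-37.4,-8.4,-2.7,0,0,0,1],[-37.4,-8.4,-2.7,0,0,0,1],[-37.4,-8.4,-2.7,0,0,0,1]]}}

```text
t: 1.07
tool_pos: [0.5089, 0.3791, 0.235]
orientation: [-180.0, -0.0, 167.3]
force: [-0.4, 0.3, 0.3]
finger_gap: 0.0941
```

Emit:
{"name": "send_rows", "arguments": {"series": [[0,0,0,0,0,6.6,0.3],[0,0,0,0,0,6.6,0.3],[0,0,0,0,0,6.6,0.3],[0,0,0,0,0,6.6,0.3],[0,0,0,0,0,6.6,0.3],[0,0,0,0,0,6.6,0.3],[0,0,0,0,0,6.6,0.3],[0,0,0,0,0,6.6,0.3],[0,0,0,0,0,6.6,0.3],[0,0,0,0,0,6.6,0.3],[0,0,0,0,0,6.6,0.3],[0,0,0,0,0,0,0.3]]}}

```text
t: 2.07
tool_pos: [0.5073, 0.3802, 0.2347]
orientation: [-180.0, 0.0, 94.6]
force: [0.2, 0.0, -0.3]
finger_gap: 0.0612
```

```bash
python3 - <<'E'
from h import *
snap('wrist','w1'); s=get_state(); print(s['t'],s['tool_pos'],s['orientation'],s['finger_gap'],s['force'])
print(proj(load('w1'),s['tool_pos']))
E
```

```text
2.1167 [0.50732994 0.3802045  0.23479987] [-1.79962404e+02  1.45412152e-02  9.48281194e+01] 0.06075100549626701 [-0.31589738 -0.61747577 -0.26862277]
[281.70811629 247.21099204]
```

View pics/w1.png

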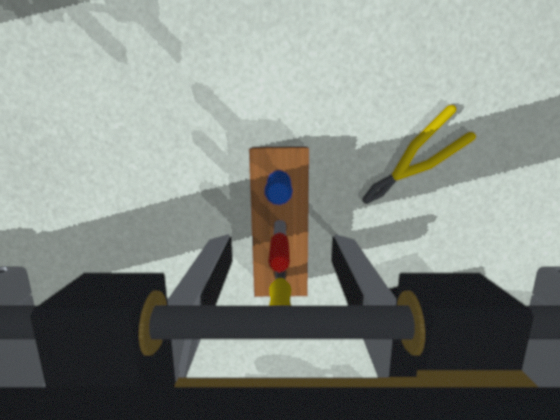

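```bash
python3 - <<'E'
from h import *
crop('w1',235,140,325,310,3.5,'w1c'); 
im=cv2.imread('pics/w1.png')[200:300,230:330]; cv2.imwrite('pics/w1d.png',cv2.resize(im,None,fx=6,fy=6,interpolation=cv2.INTER_CUBIC))
E
```

```text
(no output)
```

View pics/w1d.png

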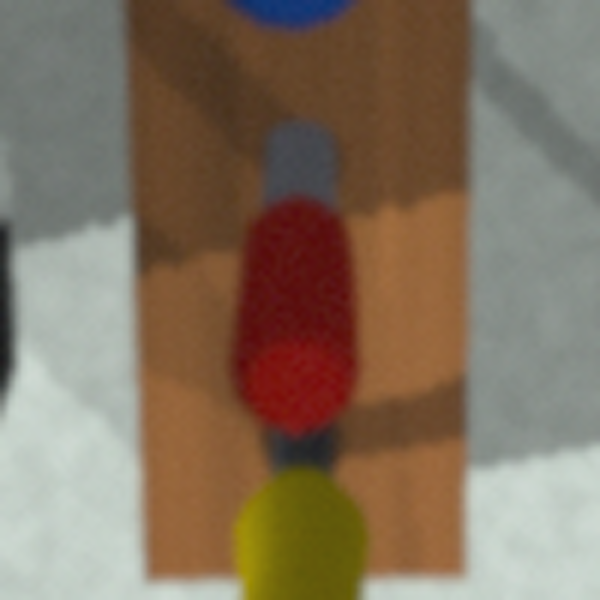

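Emit:
{"name": "send_rows", "arguments": {"series": [[0,0,-35,0,0,0,0.3],[25,20,-35,0,0,0,0.3],[35,20,0,0,0,0,0.3],[0,0,0,0,0,0,0.3],[0,0,0,0,0,0,0.3]]}}

```text
t: 2.53
tool_pos: [0.5407, 0.4414, 0.2994]
orientation: [-179.9, 0.0, 94.9]
force: [0.0, 0.5, -0.9]
finger_gap: 0.0611
```

```bash
python3 - <<'E'
from h import *
snap('wrist','w2'); s=get_state(); print(s['t'],s['tool_pos'],s['orientation'],s['finger_gap'])
im=cv2.imread('pics/w2.png'); cv2.imwrite('pics/w2d.png',cv2.resize(im[140:270,200:330],None,fx=4.6,fy=4.6,interpolation=cv2.INTER_CUBIC))
E
```

```text
2.5833 [0.54006769 0.44024717 0.29955676] [-1.79880441e+02  8.65641833e-02  9.48443452e+01] 0.06125358400742774
```

View pics/w2.png

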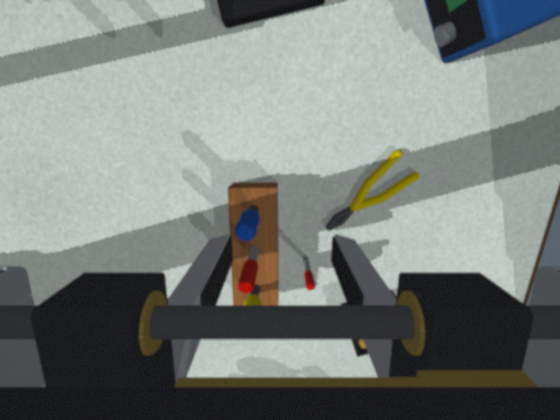

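View pics/w2d.png

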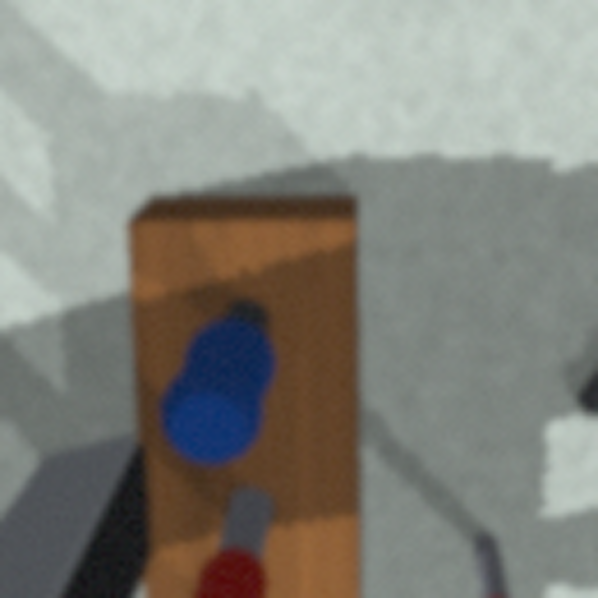

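```bash
python3 - <<'E'
from h import *
im=cv2.imread('pics/w2.png'); cv2.imwrite('pics/w2e.png',cv2.resize(im[230:305,215:290],None,fx=8,fy=8,interpolation=cv2.INTER_CUBIC))
E
```

```text
(no output)
```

View pics/w2e.png

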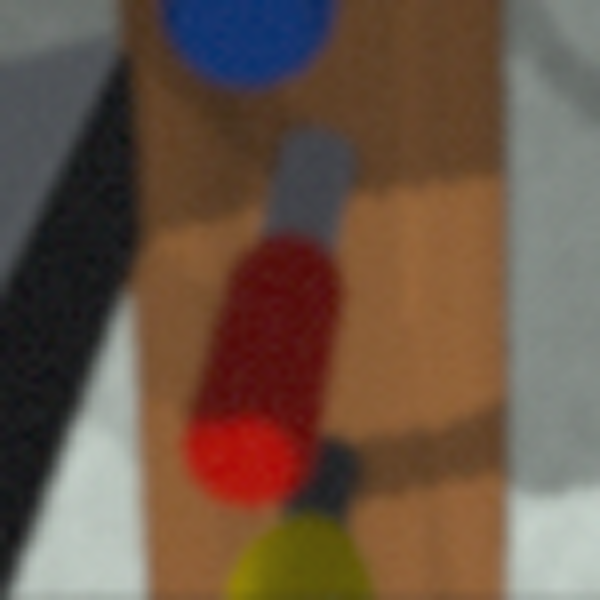

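```bash
python3 - <<'E'
from h import *
a=load('w1');b=load('w2');s=load('scene0');t=load('top0')
for n,p,q in [('top',(279.2,264.3),(245.4,287.2)),('entry',(280,224),(254.7,249.5))]:
    P,r=tri([(a,*p),(b,*q)]);print(n,P*1e3,np.array(r)*1e3)
    z=.159 if n=='top' else .05
    print(atz(a,*p,z)*1e3,atz(b,*q,z)*1e3)
# block edges at z=.05 from w1
for (x,y) in [(130,100),(142,300),(150,575),(470,100),(467,575)]:
    print(atz(a,230+x/6,200+y/6,.05)*1e3)
print(a['P'].round(3))
E
```

```text
top [508.64525617 334.46848587 157.77294767] [0.40099692 0.40099692]
[508.86461056 334.67721724 159.        ] [508.50541333 335.49656119 159.        ]
entry [509.3296993  338.54494755  49.86856485] [0.61831108 0.61831108]
[508.84849155 338.99695315  50.        ] [509.80623221 338.17342599  50.        ]
[473.65945337 345.5716062   50.        ]
[478.59380174 302.45331808  50.        ]
[484.00481873 238.9317414   50.        ]
[542.58179005 351.0449787   50.        ]
[552.69753608 244.36551501  50.        ]
[[ 0.997 -0.077 -0.02   0.501]
 [ 0.079  0.967  0.242  0.449]
 [ 0.001 -0.243  0.97   0.414]
 [ 0.     0.     0.     1.   ]]
```

Emit:
{"name": "send_rows", "arguments": {"series": [[-26,-10,24.9,0,0,0,0.3],[-26,-10,24.9,0,0,0,0.3],[-26,-10,24.9,0,0,0,0.3],[-26,-10,24.9,0,0,0,0.3],[0,0,0,0,2,0,0.3],[0,0,0,0,0,0,0.3],[0,0,0,0,0,0,0.3]]}}

```text
t: 3.17
tool_pos: [0.5088, 0.3322, 0.202]
orientation: [179.9, -2.0, 94.6]
force: [-0.6, 0.6, 0.5]
finger_gap: 0.0613
```

```bash
python3 - <<'E'
from h import *
snap('wrist','w3'); s=get_state(); print(s['t'],s['tool_pos'],s['orientation'],s['finger_gap'])
im=cv2.imread('pics/w3.png'); cv2.imwrite('pics/w3e.png',cv2.resize(im[180:300,200:360],None,fx=5,fy=5,interpolation=cv2.INTER_CUBIC))
print(proj(load('w3'),(.5087,.3348,.158)))
E
```

```text
3.2167 [0.50957373 0.33318244 0.20262475] [179.86232023  -2.03948702  94.68505169] 0.06123530935047352
[281.63318888 224.57917907]
```

View pics/w3e.png

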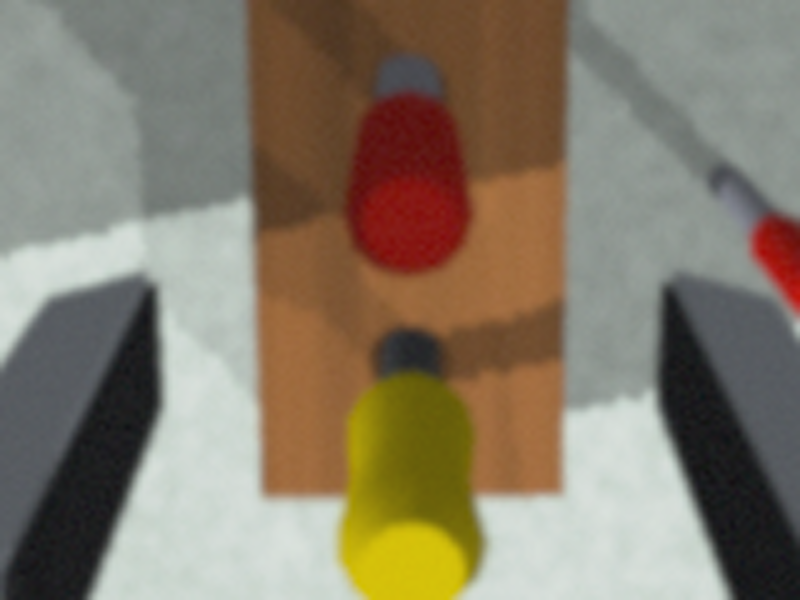

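Wrist view: the red top is at (282,224), right on the predicted pixel (281.6,224.6) and centred between the open fingers. Next I descend and grip.

Emit:
{"name": "send_rows", "arguments": {"series": [[0,-0.5,25,0,0,0,0.3],[0,0,25,0,0,0,0.3],[0,0,25,0,0,0,0.3],[0,0,13.5,0,0,0,0.3],[0,0,0,0,0,0,0.3]]}}

```text
t: 3.63
tool_pos: [0.507, 0.3366, 0.1105]
orientation: [-179.8, -1.9, 94.8]
force: [-0.1, 0.2, -0.1]
finger_gap: 0.0608
```

Emit:
{"name": "send_rows", "arguments": {"series": [[0,0,0,0,0,0,-1],[0,0,0,0,0,0,-1],[0,0,0,0,0,0,-1],[0,0,0,0,0,0,-1],[0,0,0,0,0,0,-1],[0,0,0,0,0,0,-1],[0,0,0,0,0,0,-1],[0,0,0,0,0,0,-1]], "force": 35}}

```text
t: 4.3
tool_pos: [0.5083, 0.3363, 0.1134]
orientation: [180.0, -2.0, 94.7]
force: [1.0, -0.0, 0.9]
finger_gap: 0.0195
```

Emit:
{"name": "send_rows", "arguments": {"series": [[0,0,-25,0,0,0,-1],[0,0,-30,0,0,0,-1],[0,0,-40,0,0,0,-1],[0,0,-40,0,0,0,-1],[0,0,-40,0,0,0,-1],[0,0,0,0,-2,0,-1],[0,0,0,0,0,0,-1]]}}

```text
t: 4.88
tool_pos: [0.5097, 0.3313, 0.2905]
orientation: [179.7, -0.1, 94.7]
force: [-0.9, 0.7, -1.1]
finger_gap: 0.0195
```

```bash
python3 - <<'E'
from h import *
for n in ['wrist','scene','top']: snap(n,n+'4')
s=get_state(); print(s['t'],s['tool_pos'],s['orientation'],s['finger_gap'],s['force'])
im=cv2.imread('pics/scene4.png'); cv2.imwrite('pics/s4.png',cv2.resize(im[60:240,320:540],None,fx=3.5,fy=3.5,interpolation=cv2.INTER_CUBIC))
E
```

```text
5.0333 [0.50760454 0.32974472 0.28570627] [-1.79784863e+02  5.66422908e-02  9.47085214e+01] 0.019664903398223584 [-0.02579603 -0.00519766 -1.41269207]
```

View pics/s4.png

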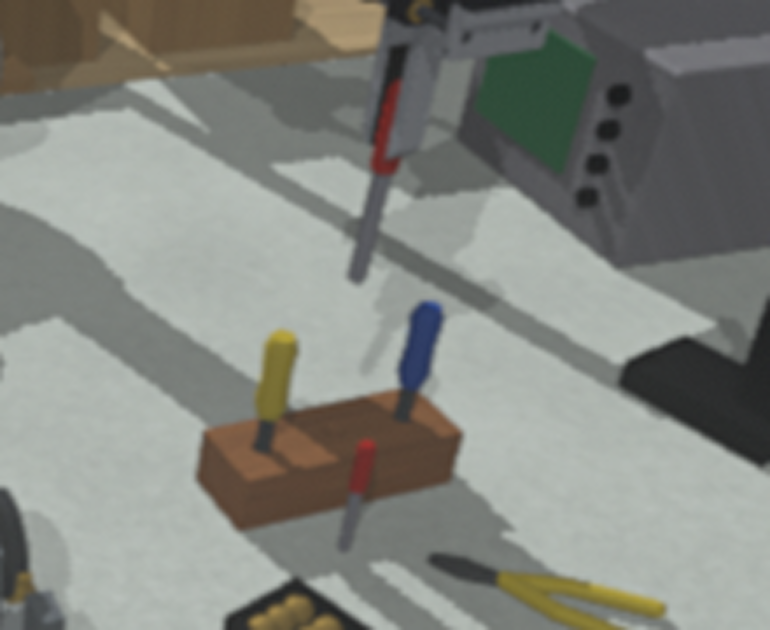

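View pics/wrist4.png

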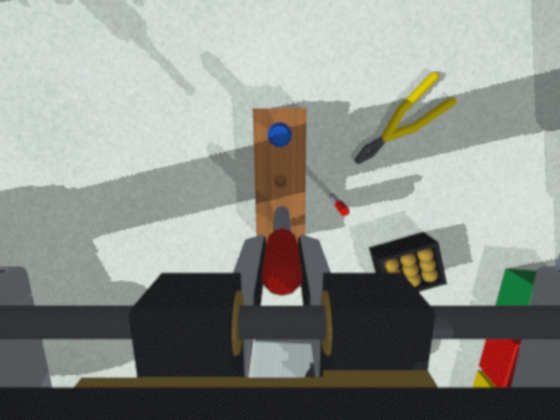

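```bash
python3 - <<'E'
from h import *
w=load('wrist4');s=load('scene4');t=load('top4');S=get_state();p=S['tool_pos']
from scipy.spatial.transform import Rotation as R
z=R.from_euler('xyz',S['orientation'],degrees=True).as_matrix()[:,2]
for n,d in [('foot',.1034),('gripbot',.0154),('top',-.0466)]:
    q=p+z*d; print(n,q.round(4),proj(w,q).round(1),proj(s,q).round(1),proj(t,q).round(1))
im=cv2.imread('pics/wrist4.png'); cv2.imwrite('pics/w4c.png',cv2.resize(im[190:310,220:340],None,fx=5,fy=5,interpolation=cv2.INTER_CUBIC))
E
```

```text
foot [0.5072 0.3296 0.1823] [278.1 207.8] [421.3 140.2] [133.8 216.9]
gripbot [0.5075 0.3297 0.2703] [278.1 238.4] [428.3 108.5] [119.9 211.6]
top [0.5078 0.3298 0.3323] [278.1 280.9] [433.6  84.1] [108.3 207.2]
```

View pics/w4c.png

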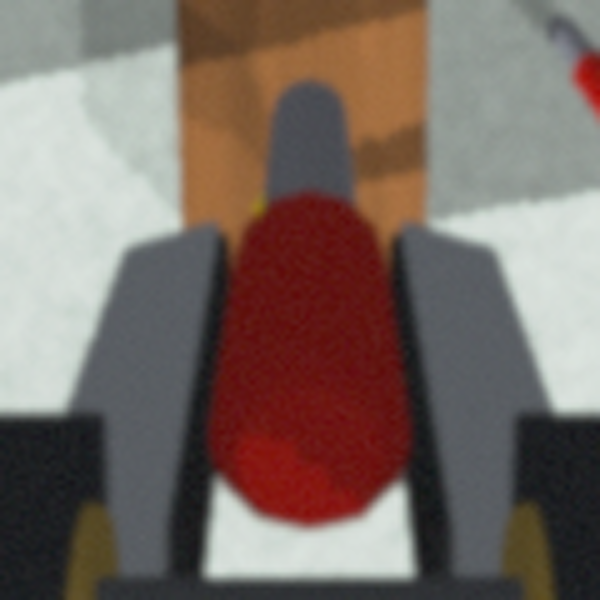

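Emit:
{"name": "send_rows", "arguments": {"series": [[-30,1.3,-2,0,0,1.2,-1],[-38,1.3,-2,0,0,1.2,-1],[-38,1.3,-2,0,0,1.3,-1],[-38,1.3,-2,0,0,0,-1],[-38,1.3,-2,0,0,0,-1],[-38,1.3,-2,0,0,0,-1],[-38,1.3,-2,0,0,0,-1],[-30,1.3,0,0,0,0,-1],[-12,0,0,0,0,0,-1],[0,0,0,0,0,0,-1],[0,0,0,0,0,0,-1]]}}

```text
t: 5.95
tool_pos: [0.5281, 0.0311, 0.3004]
orientation: [-179.8, -0.1, 90.9]
force: [0.3, -0.4, -2.0]
finger_gap: 0.0192
```

```bash
python3 - <<'E'
from h import *
for n in ['wrist','scene']: snap(n,n+'5')
s=get_state(); print(s['t'],s['tool_pos'],s['orientation'],s['finger_gap'],s['force'])
E
```

```text
6.05 [0.52828338 0.03224009 0.30096546] [-1.79910081e+02 -9.35006448e-02  9.10558886e+01] 0.019232271485406693 [ 0.38099962 -0.07814388 -1.63571988]
```

View pics/wrist5.png

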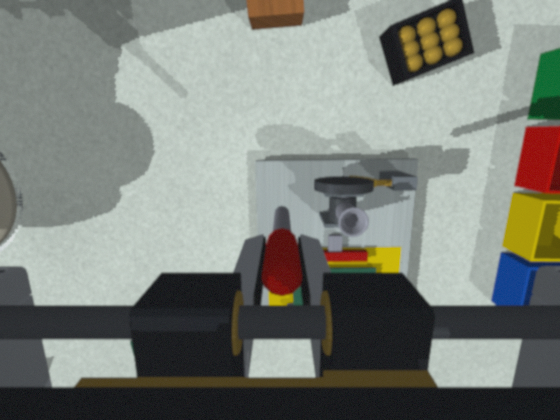

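```bash
python3 - <<'E'
from h import *
im=cv2.imread('pics/wrist5.png'); cv2.imwrite('pics/w5c.png',cv2.resize(im[170:270,255:425],None,fx=4.5,fy=4.5,interpolation=cv2.INTER_CUBIC))
im=cv2.imread('pics/scene5.png'); cv2.imwrite('pics/s5c.png',cv2.resize(im[100:250,220:380],None,fx=4,fy=4,interpolation=cv2.INTER_CUBIC))
E
```

```text
(no output)
```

View pics/w5c.png

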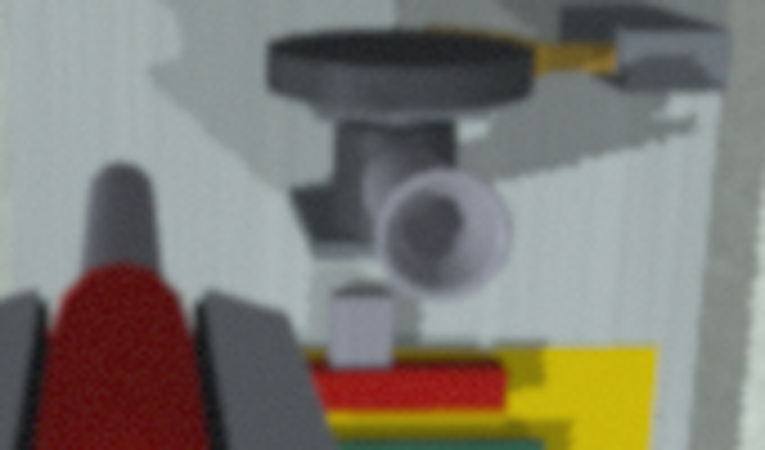

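View pics/s5c.png

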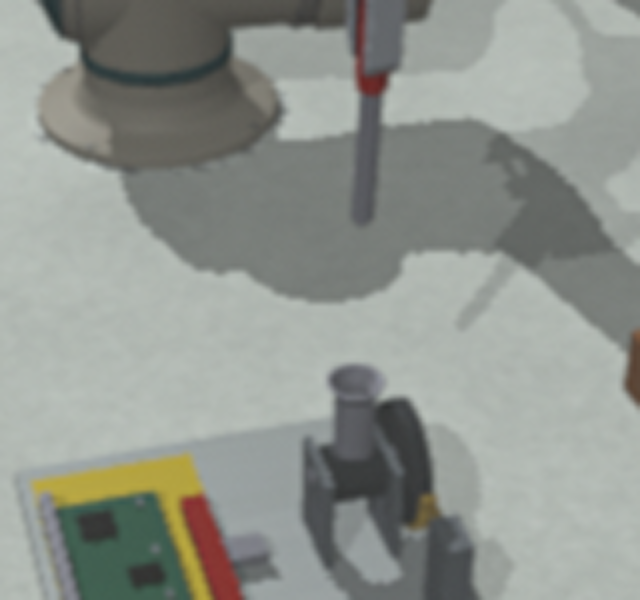

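```bash
python3 - <<'E'
from h import *
from scipy.spatial.transform import Rotation as R
w=load('wrist5');s=load('scene5');t=load('top0');S=get_state();p=S['tool_pos']
z=R.from_euler('xyz',S['orientation'],degrees=True).as_matrix()[:,2]
f=p+z*.1034; print('foot',f,proj(w,f),proj(s,f),proj(t,f))
m=(353.2,221.0)
print('mouth w',atz(w,*m,.144), 'w+s',tri([(w,*m),(s,220+356/4,100+381/4)]), 'w+s+t',tri([(w,*m),(s,220+356/4,100+381/4),(t,230+178/5.4,135+260/5.4)]))
print('seen foot at z',atz(w,282.1,209,f[2]))
for q in [(256,161),(416,160),(408,270),(249,230)]: print(atz(w,*q,.022))
E
```

```text
foot [0.52811802 0.03240581 0.19756573] [281.78178121 206.26233292] [311.26941473 154.61314149] [249.16684071 207.33861367]
mouth w [0.60917901 0.0037263  0.144     ] w+s (array([0.6098742 , 0.00412098, 0.14248345]), [np.float64(0.0008783722532659341), np.float64(0.0008783722532659378)]) w+s+t (array([0.60742108, 0.00265305, 0.14035177]), [np.float64(0.0025812825874085765), np.float64(0.0030171741563238277), np.float64(0.004541346979862889)])
seen foot at z [0.52845834 0.02976533 0.19756573]
[0.48987412 0.05804525 0.022     ]
[0.72440437 0.06312761 0.022     ]
[ 0.73255116 -0.11147223  0.022     ]
[ 0.47855225 -0.04829499  0.022     ]
```

Emit:
{"name": "send_rows", "arguments": {"series": [[-7,20,0,0,0,0,-1],[-7,20,0,0,0,0,-1],[-7,20,0,0,0,0,-1],[-7,20.3,0,0,0,0,-1],[0,0,15,0,0,0,-1],[0,0,15,0,0,0,-1],[0,0,0,0,0,0,-1],[0,0,0,0,0,0,-1],[0,0,0,0,0,0,-1]]}}

```text
t: 6.8
tool_pos: [0.6097, 0.0054, 0.2724]
orientation: [180.0, -0.0, 91.1]
force: [0.5, -0.8, -1.7]
finger_gap: 0.0198
```

```bash
python3 - <<'E'
from h import *
for n in ['wrist','scene','top']: snap(n,n+'6')
s=get_state(); print(s['t'],s['tool_pos'],s['orientation'],s['finger_gap'],s['force'],s['moment'])
a=cv2.imread('pics/wrist6.png')[170:270,220:345]; b=cv2.imread('pics/scene6.png')[140:240,250:375]
cv2.imwrite('pics/c6.png',np.hstack([cv2.resize(x,(400,320),interpolation=cv2.INTER_CUBIC) for x in (a,b)]))
cv2.imwrite('pics/c6.png',np.vstack([cv2.resize(x,(600,480),interpolation=cv2.INTER_CUBIC)[:300] if 0 else cv2.resize(x,(375,300),interpolation=cv2.INTER_CUBIC) for x in (a,b)]))
cv2.imwrite('pics/t6.png',cv2.resize(cv2.imread('pics/top6.png')[130:240,210:340],None,fx=5,fy=5,interpolation=cv2.INTER_CUBIC))
cv2.imwrite('pics/w6.png',cv2.resize(a,None,fx=5,fy=5,interpolation=cv2.INTER_CUBIC))
cv2.imwrite('pics/s6.png',cv2.resize(b,None,fx=5,fy=5,interpolation=cv2.INTER_CUBIC))
E
```

```text
6.95 [0.60985848 0.0046398  0.27301626] [1.79874402e+02 5.02979605e-03 9.10331726e+01] 0.019238953645561958 [-0.0165784  0.2654558 -1.6034033] [-0.10522462  0.11168274 -0.04676435]
```

View pics/w6.png

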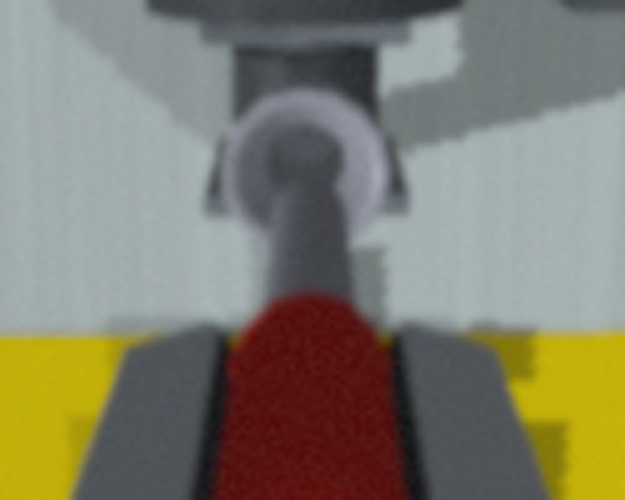

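View pics/s6.png

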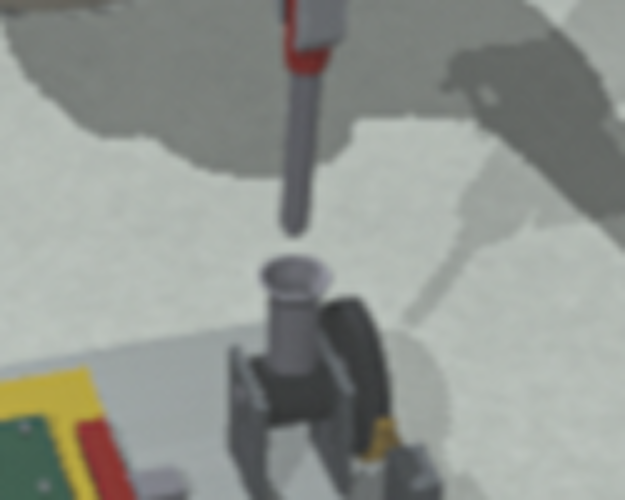

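Both views show the foot centred over the flared mouth (wrist foot (281,208) against mouth (281,203), which is lower). I'll insert in stages and watch the force.

Emit:
{"name": "send_rows", "arguments": {"series": [[0,0,8,0,0,0,-1],[0,0,8,0,0,0,-1],[0,0,8,0,0,0,-1],[0,0,8,0,0,0,-1],[0,0,5,0,0,0,-1],[0,0,0,0,0,0,-1],[0,0,0,0,0,0,-1]]}}

```text
t: 7.53
tool_pos: [0.6092, 0.0044, 0.2341]
orientation: [-179.9, -0.0, 91.0]
force: [-1.2, 0.7, -1.8]
finger_gap: 0.0195
```

Emit:
{"name": "send_rows", "arguments": {"series": [[0,0,6,0,0,0,-1],[0,0,6,0,0,0,-1],[0,0,6,0,0,0,-1],[0,0,6,0,0,0,-1],[0,0,0,0,0,0,-1],[0,0,0,0,0,0,-1]]}}

```text
t: 8.03
tool_pos: [0.6091, 0.0045, 0.2097]
orientation: [-179.9, -0.1, 91.0]
force: [0.9, 2.1, -3.0]
finger_gap: 0.019
```

Emit:
{"name": "send_rows", "arguments": {"series": [[0,0,3,0,0,0,-1],[0,0,3,0,0,0,-1],[0,0,1.5,0,0,0,-1],[0,0,0,0,0,0,-1],[0,0,0,0,0,0,-1]]}}

```text
t: 8.45
tool_pos: [0.6095, 0.0044, 0.2031]
orientation: [-180.0, -0.0, 91.0]
force: [-1.1, 3.3, -2.2]
finger_gap: 0.0192
```

Emit:
{"name": "send_rows", "arguments": {"series": [[0,0,1.5,0,0,0,-1],[0,0,1.5,0,0,0,-1],[0,0,0,0,0,0,-1],[0,0,0,0,0,0,-1]]}}

```text
t: 8.78
tool_pos: [0.6095, 0.0043, 0.2004]
orientation: [180.0, -0.0, 91.0]
force: [-0.9, 3.3, 0.8]
finger_gap: 0.0191
```

Emit:
{"name": "send_rows", "arguments": {"series": [[0,0,1,0,0,0,-1],[0,0,0,0,0,0,-1],[0,0,0,0,0,0,-1]]}}

```text
t: 9.03
tool_pos: [0.6096, 0.0043, 0.2003]
orientation: [179.9, -0.0, 91.0]
force: [-1.9, 3.1, 5.8]
finger_gap: 0.0193
```

Emit:
{"name": "send_rows", "arguments": {"series": [[0,0,1,0,0,0,-1],[0,0,0,0,0,0,-1],[0,0,0,0,0,0,-1]]}}

```text
t: 9.28
tool_pos: [0.6097, 0.0043, 0.2002]
orientation: [179.9, -0.0, 91.0]
force: [-2.8, 3.4, 8.6]
finger_gap: 0.0195
```

Floor contact: vertical force rises at TCP z = 0.2002, which puts the foot at 97 mm as described. Quick look before pulling.

```bash
python3 - <<'E'
from h import *
snap('scene','scene7'); s=get_state(); print(s['t'],s['tool_pos'],s['orientation'],s['force'],s['moment'])
b=cv2.imread('pics/scene7.png')[110:240,240:370]
cv2.imwrite('pics/s7.png',cv2.resize(b,None,fx=4.6,fy=4.6,interpolation=cv2.INTER_CUBIC))
E
```

```text
9.3333 [0.60964969 0.00429587 0.20020283] [ 1.79895351e+02 -5.92955256e-03  9.09940737e+01] [-3.23127266  4.17977605  9.00333751] [ 1.05241655  0.810891   -0.04602578]
```

View pics/s7.png

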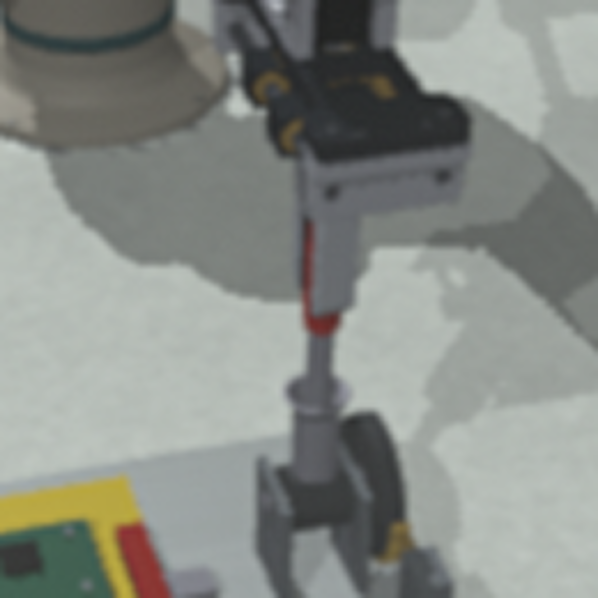

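The handle is seated in the tube at about (308,195) in the scene image and the hub is upright. Now pulling along the arc.

Emit:
{"name": "send_rows", "arguments": {"series": [[0,-2.15,0,-1,0,0,-1],[0,-2.15,0,-1,0,0,-1],[0,-2.15,0,-1,0,0,-1],[0,0,0,0,0,0,-1]], "force": 45}}

```text
t: 9.67
tool_pos: [0.6039, 0.0042, 0.2001]
orientation: [176.7, -0.0, 91.0]
force: [0.4, 4.7, 6.3]
finger_gap: 0.0193
```

Emit:
{"name": "send_rows", "arguments": {"series": [[0,-2.15,0.02,-1,0,0,-1],[0,-2.15,0.02,-1,0,0,-1],[0,0,0,0,0,0,-1]]}}

```text
t: 9.92
tool_pos: [0.6001, 0.0041, 0.1999]
orientation: [174.7, -0.0, 91.0]
force: [1.0, 3.3, 7.4]
finger_gap: 0.0195
```

Emit:
{"name": "send_rows", "arguments": {"series": [[0,-2.15,0.02,-1,0,0,-1],[0,-2.15,0.02,-1,0,0,-1],[0,0,0,0,0,0,-1]]}}

```text
t: 10.17
tool_pos: [0.596, 0.0041, 0.1995]
orientation: [172.6, -0.0, 91.0]
force: [1.2, 4.4, 6.3]
finger_gap: 0.0192
```

Emit:
{"name": "send_rows", "arguments": {"series": [[0,-2.15,0.02,-1,0,0,-1],[0,0,0,0,0,0,-1]]}}

```text
t: 10.33
tool_pos: [0.5942, 0.004, 0.1993]
orientation: [171.6, -0.0, 91.0]
force: [0.5, 4.2, 7.4]
finger_gap: 0.019
```

Emit:
{"name": "send_rows", "arguments": {"series": [[0,-2.15,0.02,-1,0,0,-1],[0,0,0,0,0,0,-1]]}}

```text
t: 10.5
tool_pos: [0.5923, 0.004, 0.1991]
orientation: [170.6, -0.0, 91.0]
force: [0.9, 4.5, 6.7]
finger_gap: 0.0194
```

Emit:
{"name": "send_rows", "arguments": {"series": [[0,-2.15,0.02,-1,0,0,-1],[0,0,0,0,0,0,-1]]}}

```text
t: 10.67
tool_pos: [0.5903, 0.0039, 0.1988]
orientation: [169.6, -0.0, 91.0]
force: [0.5, 4.6, 6.5]
finger_gap: 0.0195
```

Emit:
{"name": "send_rows", "arguments": {"series": [[0,-2.15,0.02,-1,0,0,-1],[0,0,0,0,0,0,-1]]}}

```text
t: 10.83
tool_pos: [0.5884, 0.004, 0.1984]
orientation: [168.6, -0.0, 91.0]
force: [1.4, 4.4, 6.1]
finger_gap: 0.019
```

```bash
python3 - <<'E'
from h import *
snap('scene','scene8'); s=get_state(); print(s['t'],s['tool_pos'],s['orientation'],s['force'],s['moment'])
b=cv2.imread('pics/scene8.png')[110:240,240:370]
cv2.imwrite('pics/s8.png',cv2.resize(b,None,fx=4.6,fy=4.6,interpolation=cv2.INTER_CUBIC))
E
```

```text
10.8833 [0.58846783 0.00396984 0.19845578] [ 1.68603643e+02 -1.54742180e-02  9.09749511e+01] [1.67722531 4.75383847 7.4753957 ] [ 1.28143698 -0.02645772  0.23056383]
```

View pics/s8.png

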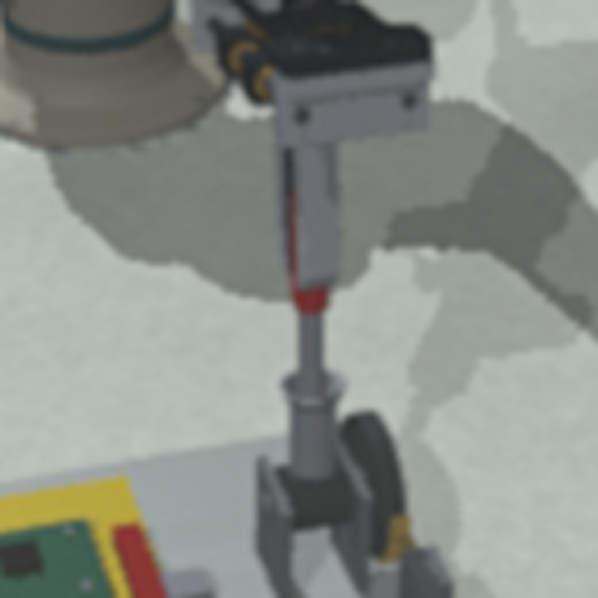

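```bash
cat > m.py <<'E'
from h import *
import sys
S=[get_state() for _ in range(1)][0]
piv=np.array([.6085,.004,.077])
M=S['moment']+np.cross(S['tool_pos']-piv,S['force'])
d=S['tool_pos']-piv
print('t',round(S['t'],2),'tool',round(np.radians(180-S['orientation'][0]%360),3),'pos',round(np.arctan2(-d[0],d[2]),3),'r',round(np.hypot(d[0],d[2]),4),'Mp',M[1].round(3),'My',S['moment'][1].round(3),'F',S['force'].round(2))
E
python3 m.py
```

```text
t 10.88 tool 0.199 pos 0.163 r 0.1231 Mp 0.327 My -0.026 F [1.68 4.75 7.48]
```

Emit:
{"name": "send_rows", "arguments": {"series": [[0,-2.15,0.02,-1,0,0,-1],[0,0,0,0,0,0,-1]]}}

```text
t: 11.05
tool_pos: [0.586, 0.0039, 0.198]
orientation: [167.6, -0.0, 91.0]
force: [1.1, 5.0, 6.6]
finger_gap: 0.0195
```

```bash
python3 m.py
```

```text
t 11.05 tool 0.216 pos 0.184 r 0.1231 Mp 0.12 My -0.158 F [1.08 4.99 6.58]
```

Emit:
{"name": "send_rows", "arguments": {"series": [[0,-2.15,0.02,-1,0,0,-1],[0,0,0,0,0,0,-1]]}}

```text
t: 11.22
tool_pos: [0.5835, 0.0038, 0.1975]
orientation: [166.7, 0.0, 91.0]
force: [-1.4, 4.1, 9.0]
finger_gap: 0.0193
```

```bash
python3 m.py
```

```text
t 11.22 tool 0.233 pos 0.205 r 0.1231 Mp 0.182 My 0.122 F [-1.38  4.13  9.04]
```

Emit:
{"name": "send_rows", "arguments": {"series": [[0,-2.15,0.02,-1,0,0,-1],[0,0,0,0,0,0,-1]]}}

```text
t: 11.38
tool_pos: [0.5814, 0.0038, 0.1971]
orientation: [165.6, 0.0, 91.0]
force: [-0.6, 4.8, 8.5]
finger_gap: 0.0193
```

```bash
python3 m.py
```

```text
t 11.38 tool 0.251 pos 0.222 r 0.1231 Mp 0.191 My 0.03 F [-0.58  4.82  8.54]
```

Emit:
{"name": "send_rows", "arguments": {"series": [[0,-2.15,0.02,-1,0,0,-1],[0,0,0,0,0,0,-1]]}}

```text
t: 11.55
tool_pos: [0.5795, 0.0038, 0.1966]
orientation: [164.6, -0.0, 91.0]
force: [0.5, 5.5, 7.6]
finger_gap: 0.0195
```

```bash
python3 m.py
```

```text
t 11.55 tool 0.268 pos 0.238 r 0.123 Mp 0.259 My -0.02 F [0.49 5.47 7.59]
```

First click felt: torque dropped from 0.33 to 0.12 N m near tool angle 0.22. I continue towards the second.

Emit:
{"name": "send_rows", "arguments": {"series": [[0,-2.15,0.02,-1,0,0,-1],[0,-2.15,0.02,-1,0,0,-1],[0,0,0,0,0,0,-1]]}}

```text
t: 11.8
tool_pos: [0.5754, 0.0037, 0.1955]
orientation: [162.6, 0.0, 91.0]
force: [0.0, 5.1, 7.2]
finger_gap: 0.0197
```

```bash
python3 m.py
```

```text
t 11.8 tool 0.304 pos 0.272 r 0.123 Mp 0.169 My -0.071 F [0.03 5.05 7.17]
```

Emit:
{"name": "send_rows", "arguments": {"series": [[0,-2.15,0.02,-1,0,0,-1],[0,-2.15,0.02,-1,0,0,-1],[0,0,0,0,0,0,-1]]}}

```text
t: 12.05
tool_pos: [0.5713, 0.0035, 0.1943]
orientation: [160.6, 0.0, 91.0]
force: [-0.2, 5.4, 8.1]
finger_gap: 0.0193
```

```bash
python3 m.py
```

```text
t 12.05 tool 0.339 pos 0.307 r 0.123 Mp 0.178 My -0.106 F [-0.15  5.41  8.13]
```

Emit:
{"name": "send_rows", "arguments": {"series": [[0,-2.15,0.02,-1,0,0,-1],[0,-2.15,0.02,-1,0,0,-1],[0,0,0,0,0,0,-1]]}}

```text
t: 12.3
tool_pos: [0.5673, 0.0035, 0.1929]
orientation: [158.6, 0.0, 91.0]
force: [-0.5, 5.7, 8.1]
finger_gap: 0.0191
```

```bash
python3 m.py
```

```text
t 12.3 tool 0.374 pos 0.341 r 0.123 Mp 0.292 My 0.02 F [-0.52  5.68  8.1 ]
```

Emit:
{"name": "send_rows", "arguments": {"series": [[0,-2.15,0.02,-1,0,0,-1],[0,0,0,0,0,0,-1]]}}

```text
t: 12.47
tool_pos: [0.5654, 0.0034, 0.1921]
orientation: [157.6, 0.0, 91.0]
force: [-0.7, 5.0, 8.3]
finger_gap: 0.0192
```

```bash
python3 m.py
```

```text
t 12.47 tool 0.391 pos 0.358 r 0.123 Mp 0.165 My -0.11 F [-0.71  5.03  8.28]
```

Emit:
{"name": "send_rows", "arguments": {"series": [[0,-2.15,0.02,-1,0,0,-1],[0,0,0,0,0,0,-1]]}}

```text
t: 12.63
tool_pos: [0.5633, 0.0034, 0.1913]
orientation: [156.6, 0.0, 91.0]
force: [-1.9, 5.0, 8.6]
finger_gap: 0.0192
```

```bash
python3 m.py
```

```text
t 12.63 tool 0.408 pos 0.376 r 0.123 Mp 0.101 My -0.071 F [-1.91  5.03  8.62]
```

Emit:
{"name": "send_rows", "arguments": {"series": [[0,-2.15,0.02,-1,0,0,-1],[0,0,0,0,0,0,-1]]}}

```text
t: 12.8
tool_pos: [0.5611, 0.0034, 0.1904]
orientation: [155.6, 0.0, 91.0]
force: [-2.0, 5.5, 10.1]
finger_gap: 0.0193
```

```bash
python3 m.py
```

```text
t 12.8 tool 0.425 pos 0.396 r 0.1229 Mp 0.208 My -0.048 F [-1.97  5.52 10.11]
```

```bash
cat > hub.py <<'E'
from h import *
import sys
tag=sys.argv[1]
snap('scene',tag); s=load(tag); 
for th in [0,.1,.2,.3,.4,.5,.6,.7]:
    p=proj(s,(.609-.067*np.sin(th),.0038,.077+.067*np.cos(th))); q=proj(s,(.609-.020*np.sin(th),.0038,.077+.020*np.cos(th)))
    print(th,p.round(1),((p-[280,170])*8).round(0))
b=cv2.imread(f'pics/{tag}.png')[170:245,280:355]
cv2.imwrite(f'pics/{tag}c.png',cv2.resize(b,None,fx=8,fy=8,interpolation=cv2.INTER_CUBIC))
E
python3 hub.py scene9; python3 - <<'E'
import sys; sys.path.insert(0,'.')
import cv2
b=cv2.imread('pics/scene7.png')[170:245,280:355]
cv2.imwrite('pics/s7c.png',cv2.resize(b,None,fx=8,fy=8,interpolation=cv2.INTER_CUBIC))
E
```

```text
0 [308.4 194.4] [227. 195.]
0.1 [307.6 192.8] [221. 183.]
0.2 [306.8 191.5] [214. 172.]
0.3 [306.  190.5] [208. 164.]
0.4 [305.3 189.7] [202. 157.]
0.5 [304.5 189.2] [196. 154.]
0.6 [303.9 189. ] [191. 152.]
0.7 [303.2 189.1] [186. 152.]
```

View pics/scene9c.png

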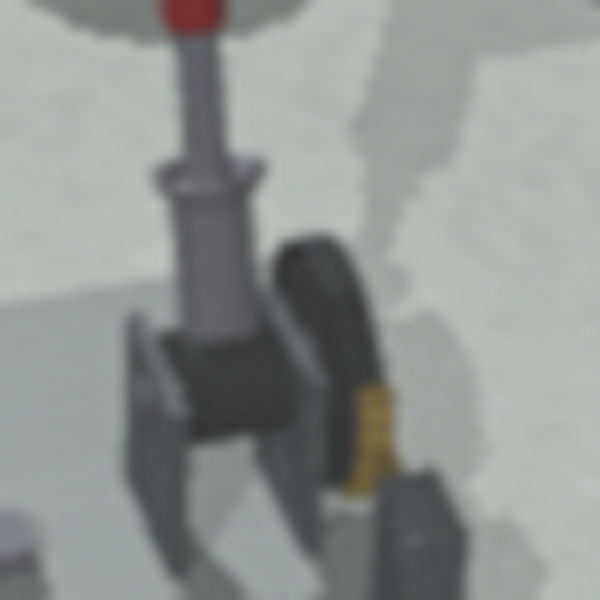

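View pics/s7c.png

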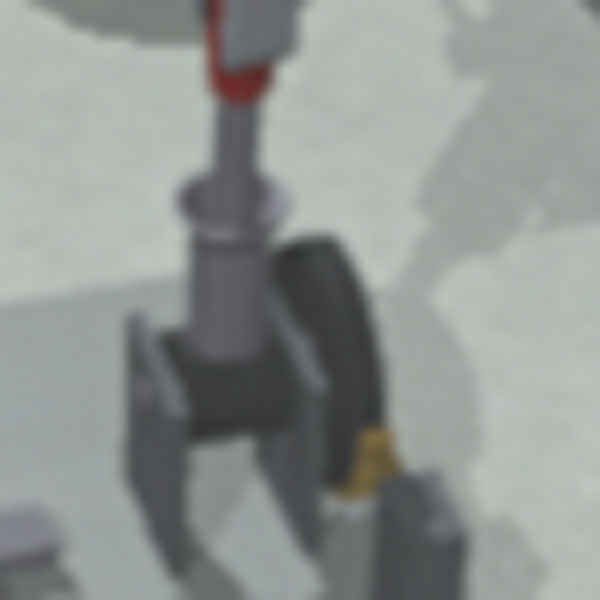

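Emit:
{"name": "send_rows", "arguments": {"series": [[0,-2.15,0.02,-1,0,0,-1],[0,0,0,0,0,0,-1]]}}

```text
t: 13.02
tool_pos: [0.559, 0.0033, 0.1895]
orientation: [154.6, 0.0, 91.0]
force: [-3.6, 5.4, 10.0]
finger_gap: 0.0193
```

```bash
python3 m.py; python3 hub.py sceneA >/dev/null
```

```text
t 13.02 tool 0.443 pos 0.414 r 0.1229 Mp 0.057 My -0.031 F [-3.63  5.38 10.04]
```

Emit:
{"name": "send_rows", "arguments": {"series": [[0,-2.15,0.02,-1,0,0,-1],[0,0,0,0,0,0,-1]]}}

```text
t: 13.23
tool_pos: [0.5572, 0.0033, 0.1887]
orientation: [153.6, 0.0, 91.0]
force: [-2.4, 6.2, 9.7]
finger_gap: 0.0194
```

```bash
python3 m.py; python3 hub.py sceneB >/dev/null
python3 - <<'E'
import cv2,numpy as np
L=[cv2.resize(cv2.imread(f'pics/{t}.png')[180:240,295:340],None,fx=5.8,fy=5.8,interpolation=cv2.INTER_CUBIC) for t in ['scene7','scene8','sceneA']]
cv2.imwrite('pics/cmp1.png',np.hstack(L))
L=[cv2.resize(cv2.imread(f'pics/{t}.png')[180:240,295:340],None,fx=5.8,fy=5.8,interpolation=cv2.INTER_CUBIC) for t in ['scene9','sceneB']]
cv2.imwrite('pics/cmp2.png',np.hstack(L))
E
```

```text
t 13.23 tool 0.46 pos 0.43 r 0.1229 Mp 0.132 My -0.093 F [-2.41  6.22  9.66]
```

View pics/cmp1.png

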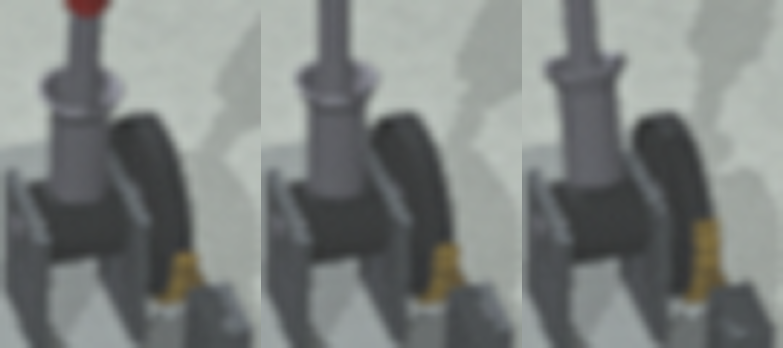

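View pics/cmp2.png

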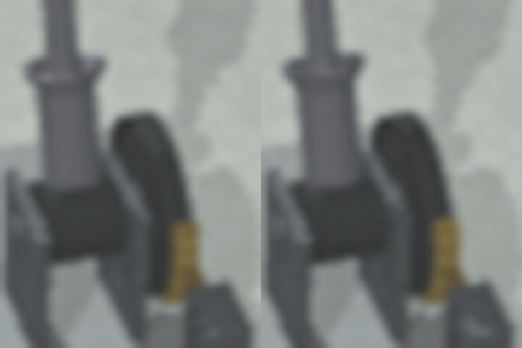

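Emit:
{"name": "send_rows", "arguments": {"series": [[0,-2.15,0.02,-1,0,0,-1],[0,-2.15,0.02,-1,0,0,-1],[0,0,0,0,0,0,-1]]}}

```text
t: 13.53
tool_pos: [0.5535, 0.0031, 0.1868]
orientation: [151.6, 0.0, 91.0]
force: [-1.2, 5.9, 9.4]
finger_gap: 0.0188
```

```bash
python3 m.py
```

```text
t 13.53 tool 0.496 pos 0.464 r 0.1228 Mp 0.197 My -0.191 F [-1.2   5.87  9.44]
```

Emit:
{"name": "send_rows", "arguments": {"series": [[0,-2.15,0.02,-1,0,0,-1],[0,-2.15,0.02,-1,0,0,-1],[0,0,0,0,0,0,-1]]}}

```text
t: 13.78
tool_pos: [0.5497, 0.003, 0.1848]
orientation: [149.6, 0.0, 91.0]
force: [-2.0, 5.7, 10.2]
finger_gap: 0.0193
```

```bash
python3 m.py
```

```text
t 13.78 tool 0.531 pos 0.5 r 0.1228 Mp 0.185 My -0.2 F [-2.    5.73 10.21]
```

Emit:
{"name": "send_rows", "arguments": {"series": [[0,-2.15,0.02,-1,0,0,-1],[0,0,0,0,0,0,-1]]}}

```text
t: 13.95
tool_pos: [0.5478, 0.003, 0.1838]
orientation: [148.6, 0.1, 91.0]
force: [-2.6, 6.5, 12.0]
finger_gap: 0.0192
```

```bash
python3 m.py
```

```text
t 13.95 tool 0.548 pos 0.517 r 0.1228 Mp 0.263 My -0.182 F [-2.63  6.53 11.97]
```

Emit:
{"name": "send_rows", "arguments": {"series": [[0,-2.15,0.02,-1,0,0,-1],[0,0,0,0,0,0,-1]]}}

```text
t: 14.12
tool_pos: [0.5461, 0.0029, 0.1827]
orientation: [147.6, 0.1, 91.0]
force: [-3.0, 6.2, 12.0]
finger_gap: 0.0192
```

```bash
python3 m.py; python3 hub.py sceneC >/dev/null
```

```text
t 14.12 tool 0.565 pos 0.533 r 0.1228 Mp 0.194 My -0.235 F [-3.04  6.2  12.02]
```

View pics/sceneCc.png

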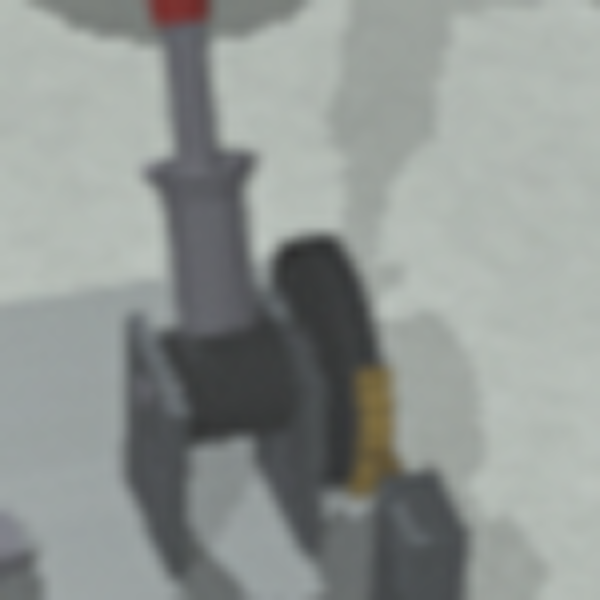

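Emit:
{"name": "send_rows", "arguments": {"series": [[0,-2.15,0.02,-1,0,0,-1],[0,0,0,0,0,0,-1]]}}

```text
t: 14.33
tool_pos: [0.5442, 0.0029, 0.1816]
orientation: [146.6, 0.1, 91.0]
force: [-3.8, 7.4, 12.2]
finger_gap: 0.0194
```

```bash
python3 m.py
```

```text
t 14.33 tool 0.583 pos 0.551 r 0.1228 Mp 0.192 My -0.195 F [-3.81  7.43 12.22]
```

Emit:
{"name": "send_rows", "arguments": {"series": [[0,-2.15,0.02,-1,0,0,-1],[0,0,0,0,0,0,-1]]}}

```text
t: 14.5
tool_pos: [0.5424, 0.0028, 0.1805]
orientation: [145.6, 0.1, 91.0]
force: [-4.6, 7.4, 11.5]
finger_gap: 0.0194
```

```bash
python3 m.py
```

```text
t 14.5 tool 0.6 pos 0.568 r 0.1228 Mp -0.006 My -0.29 F [-4.59  7.43 11.48]
```

Emit:
{"name": "send_rows", "arguments": {"series": [[0,-2.15,0.02,-1,0,0,-1],[0,0,0,0,0,0,-1]]}}

```text
t: 14.67
tool_pos: [0.5404, 0.0028, 0.1791]
orientation: [144.6, 0.1, 91.0]
force: [-5.0, 7.9, 13.8]
finger_gap: 0.0194
```

```bash
python3 m.py
```

```text
t 14.67 tool 0.617 pos 0.588 r 0.1227 Mp 0.122 My -0.313 F [-4.97  7.95 13.85]
```

Emit:
{"name": "send_rows", "arguments": {"series": [[0,-2.15,0.02,-1,0,0,-1],[0,0,0,0,0,0,-1]]}}

```text
t: 14.83
tool_pos: [0.5384, 0.0027, 0.1778]
orientation: [143.7, 0.1, 91.0]
force: [-7.9, 7.1, 14.7]
finger_gap: 0.0194
```

```bash
python3 m.py
```

```text
t 14.83 tool 0.634 pos 0.608 r 0.1227 Mp -0.078 My -0.312 F [-7.88  7.05 14.66]
```

Emit:
{"name": "send_rows", "arguments": {"series": [[0,-2.15,0.02,-1,0,0,-1],[0,0,0,0,0,0,-1]]}}

```text
t: 15.0
tool_pos: [0.5367, 0.0027, 0.1765]
orientation: [142.6, 0.1, 91.0]
force: [-7.3, 6.8, 14.7]
finger_gap: 0.0194
```

```bash
python3 m.py; python3 hub.py sceneD >/dev/null
```

```text
t 15.0 tool 0.652 pos 0.625 r 0.1227 Mp -0.174 My -0.499 F [-7.3   6.77 14.65]
```

View pics/sceneDc.png

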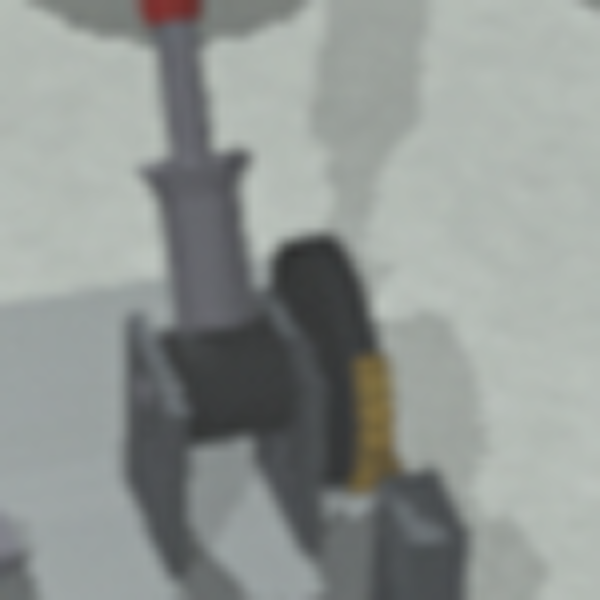

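Third click felt: the torque fell from 0.19 to about -0.1 with a position jump near tool angle 0.63, evenly spaced from the first two at 0.22 and 0.42. A small further step centres it in the notch window.

Emit:
{"name": "send_rows", "arguments": {"series": [[0,-1.7,0,-0.8,0,0,-1],[0,-1.7,0,-0.8,0,0,-1],[0,0,0,0,0,0,-1],[0,0,0,0,0,0,-1],[0,0,0,0,0,0,-1],[0,0,0,0,0,0,-1]]}}

```text
t: 15.55
tool_pos: [0.5345, 0.0028, 0.1748]
orientation: [141.1, 0.1, 91.1]
force: [-8.2, 6.0, 17.0]
finger_gap: 0.0194
```

```bash
python3 m.py; python3 hub.py sceneE|tail -4; python3 - <<'E'
from h import *
snap('wrist','wE');snap('top','tE');S=get_state();print(S['t'],S['tool_pos'],S['force'],S['joint_vel'].round(2))
crop('tE',210,120,340,240,5,'tEc')
E
```

```text
t 15.55 tool 0.679 pos 0.648 r 0.1227 Mp 0.062 My -0.393 F [-8.19  6.   16.97]
0.4 [305.3 189.7] [202. 157.]
0.5 [304.5 189.2] [196. 154.]
0.6 [303.9 189. ] [191. 152.]
0.7 [303.2 189.1] [186. 152.]
15.7 [0.5344071  0.00278147 0.17473688] [-8.25697339  6.94782818 17.05825044] [-0.07 -0.01 -0.02 -0.08  0.   -0.01]
```

View pics/sceneEc.png

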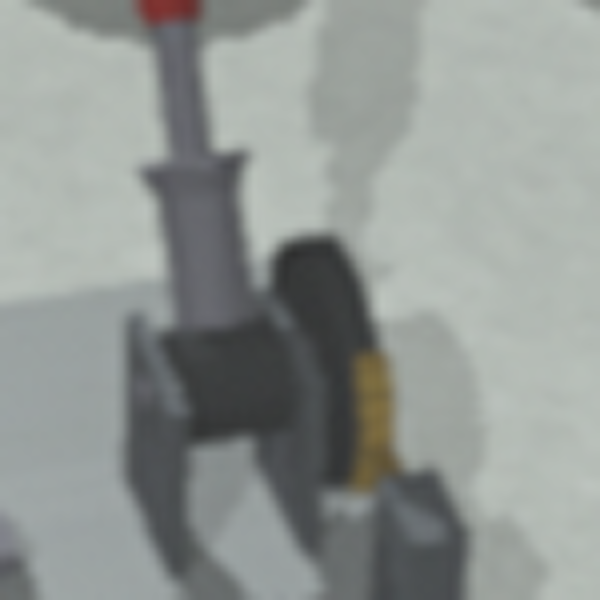

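View pics/sceneE.png

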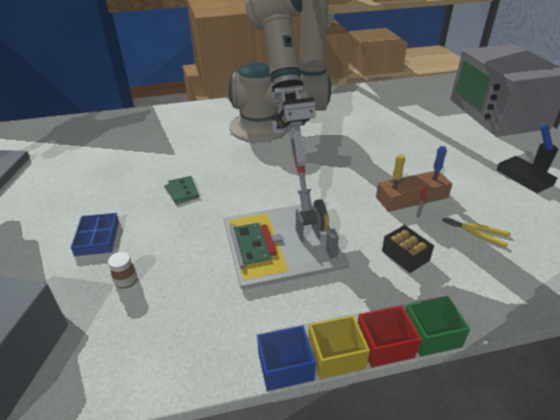

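View pics/wE.png

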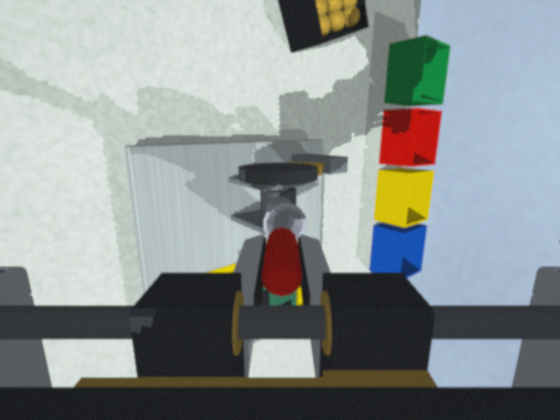

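```bash
python3 - <<'E'
from h import *
s=load('sceneE')
for th in (.58,.62,.66):
    for hh in (.185,.192): # grip bottom z at 108(+7) mm from pivot
        r=hh-.077; print(th,r,(proj(s,(.609-r*np.sin(th),.0038,.077+r*np.cos(th)))*1-[280,170])*8+[6,12])
    print('mouth',(proj(s,(.609-.067*np.sin(th),.0038,.077+.067*np.cos(th)))-[280,170])*8+[6,12])
t=load('tE')
a=load('top0')['im'][160:235,275:335,::-1];b=t['im'][160:235,275:335,::-1]
cv2.imwrite('pics/jaw.png',np.hstack([cv2.resize(x,None,fx=6.5,fy=6.5,interpolation=cv2.INTER_CUBIC) for x in (a,b)]))
E
```

```text
0.58 0.108 [180.23919831  26.77384017]
0.58 0.115 [177.19971572   3.23342947]
mouth [197.96106625 164.02748022]
0.62 0.108 [176.89283913  26.9850354 ]
0.62 0.115 [173.64826259   3.56075892]
mouth [195.84513223 163.81144318]
0.66 0.108 [173.65344576  27.77009459]
0.66 0.115 [170.2125349    4.49846452]
mouth [193.78918204 163.9524676 ]
```

View pics/jaw.png

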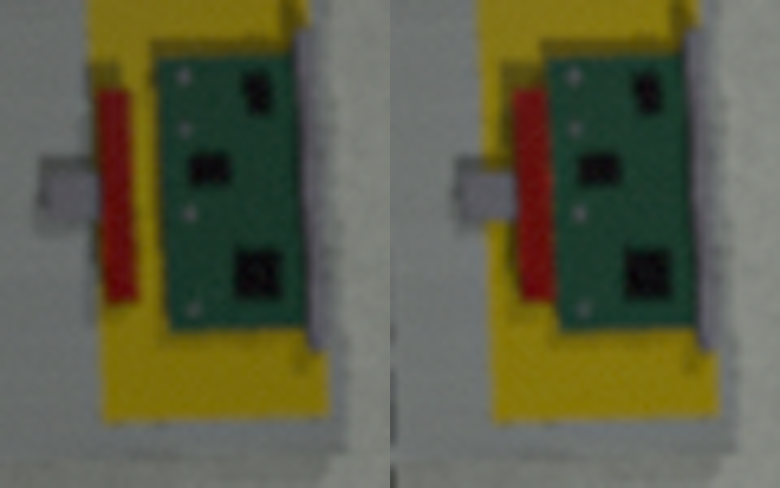

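Jaw shift is about 4 px, or 11.8 mm, which is three clicks. The grip bottom and mouth pixels match a fully seated handle at hub about 0.62. Handing in.

```bash
python3 m.py; python3 - <<'E'
from cell import *
print(hand_in())
E
python3 m.py
```

```text
t 15.7 tool 0.679 pos 0.649 r 0.1226 Mp 0.072 My -0.385 F [-8.26  6.95 17.06]
the job is handed in; nothing more can be done
None
the job is handed in; nothing more can be done
```

I stood the 150 mm red-gripped handle in the clamp socket, pulled it over three clicks, and handed in at 15.7 s with the gripper still holding it. No verdict was reported.

**Seating:** the foot touched the socket floor at about 97 mm. The last scene picture puts the bottom of the grip where a fully seated handle should show it.

**Clicks:** I felt three, as torque drops about 0.20 rad apart, at tool angles of about 0.22, 0.42 and 0.63 rad.

**Final position:**
- The tool angle is 0.68 rad. That leads the hub by the handle's play, so I estimate the hub at 0.60–0.62 rad, inside the third notch and well short of the fourth click.
- The socket mouth in the scene picture also gives about 0.62 rad.
- The red jaw moved about 11.8 mm, which fits three clicks at 4 mm each.
- The gripper is set to 45 N, at a 19.4 mm opening. The arm was still at the last reading.

**Other objects:** none of them looked moved in the final scene picture.

**Less certain:**
- The torque readings were noisy and smaller than the stated spring values would suggest. I therefore counted clicks from the drops and small position jumps, and used the pictures as a cross-check.
- The catch's appearance in the pictures was not a usable click indicator.
- Downward force rose to about 17 N by the end of the pull, well under the limits.

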